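Move the battery from charger to test meter

TASK

The blue battery pack is charged and latched in the grey charger. Press the charger's red catch pad so that the pack springs loose, draw the pack out along the rails, and slide it onto the rails of the yellow test meter until the meter's catch snaps up behind it and the pack stays latched by itself. Push gently, by feel, and stop as soon as it has clicked: the sprung contact plate behind the pack is delicate and must hardly be pushed back. Do not ram the pack or press hard on either device, and leave the spent grey pack, the jar and the screwdriver where they are.

Things in the scene. Friction and masses are not known exactly. Their poses are not given: they have to be found in the camera images.
- pack: Charged battery pack, blue, black front end (+x). Origin: centre of underside. Flange 70 (x) x 64 (y) x 8 mm; on it a straight block 70 x 42 (y) mm up to 50 mm above the underside: grip it across y, above the rail lips. 0.28 to 0.44 kg, slides easily in the docks. Starts latched in the charger, same heading as it; enters the meter along and with the meter's heading.
- charger: Charger, grey, fixed to the bench; a hump with three green lamps (46 mm high) at x=+50 to +105 mm. Origin: on the bench under the latched pack's centre; x along the rails, from their open end towards the hump; z up. The pack leaves along -x: freed it comes about 20 mm by itself, resting on the tooth; at 100 mm it is clear of the lips.
- charger_mouth (a point): Middle of the deck where the lips begin: x=-65 mm of the charger, deck top 16 mm above the bench. The T-slot between the rails is 68 mm wide, 11 mm high, the lips over it 4 mm thick, 52 mm apart (86 over all), to x=+40 mm. Before them lead-ins flare up to 18 mm above the deck (to x=-80) and sideways (to -89); apron to x=-110. Pack play in the slot: 2 mm to each side, 3 mm up and down.
- charger_pad (a point): Centre of the top of the charger's red thumb pad (26 x 24 mm), 40 mm above the bench, beside the rail at x=-43, y=+62 mm of the charger. Press straight down until it stops; it moves with the pad.
- charger_catch (a joint): How far the charger's red catch is down, m: 0 up, 0.005 under a pack, 0.0095 bottom. A tooth in mid-deck 5 mm high, in one piece with the thumb pad, sprung 1.2 N (up) to 3.6 N (bottom). A pack pushed in rides down its ramp, then it snaps up behind the pack's rear end. Pressed over 5.5 mm it frees the pack.
- charger_ejector (a joint): How far the charger's brass spring ejector has come out, m: 0 with the pack latched, 0.020 fully out. It pushes the freed pack out slowly (5 N falling to 2.5 N).
- meter: Test meter, yellow, fixed to the bench, lying on its back; housing with screen and dial, 60 mm high, at x=+55 to +150 mm. Origin: on the bench, nominally under the latched pack's centre; x along the rails from their open end to the housing. Catch and ejector as on the charger (pad on the +y side).
- meter_mouth (a point): Middle of the deck where the lips begin: x=-65 mm of the meter, deck top 30 mm above the bench. The T-slot between the rails is 68 mm wide, 11 mm high, the lips over it 4 mm thick, 52 mm apart (86 over all), to x=+40 mm. Before them lead-ins flare up to 18 mm above the deck (to x=-80) and sideways (to -89); apron to x=-110. Pack play in the slot: 2 mm to each side, 3 mm up and down.
- meter_home (a point): Deck point above the meter's origin: NOMINAL centre of the latched pack. Catch, ejector and stop are one unit, set anew each time up to 7 mm nearer or farther: the click comes at x=-7 to +7 mm, found only by feel. Sliding in takes 6 to 8 N (catch ramp, then the ejector over the last 20 mm); 2 mm past the click is a stiff sprung stop. An unlatched pack is pushed out again by 20 mm.
- meter_stop (a joint): How far the meter's end stop, a black contact plate on stiff springs behind the latched pack, is pushed back, m. 0 at rest and with the pack latched; it first gives at 4 N, then 4 N more per mm, on top of the ejector's 5 N. It is delicate: not more than 1 mm.
- old_pack: Bystander: spent battery pack, grey, same shape as the pack, standing on the bench. Origin: centre of the underside.
- jar: Bystander: small amber jar with black lid, 36 mm across, 48 mm high. Origin: centre of the underside.
- driver: Bystander: screwdriver with red handle, 180 mm long, lying along its x. Origin: at its middle, at bench height.

How it is judged:
On the way, in this order (a step that is already met when the one before it is completed fails the run):
1. the catch is pressed and the charger's ejector has pushed the pack loose (ejector out more than 15 mm) (value of joint charger_ejector above 0.015 m), for 0.1 s.
2. the pack is out of the charger (its origin more than 95 mm from the latched place along the rails, or lifted clear) ((x of pack in the frame of charger below -0.095 m or horizontal distance between pack and charger above 0.15 m)), for 0.1 s.
At the end, for the whole second after the job is handed in: The pack rests, released, under the lips of the meter's rails and stays there against the ejector, which only a latched pack does: its origin between 9.5 mm before and 12 mm beyond the meter's origin along x, within 4 mm across, less than 36 mm above the bench, upright within 0.08 rad, at rest (x of pack in the frame of meter between -0.0095 and 0.012 m and y of pack in the frame of meter between -0.004 and 0.004 m and z of pack in the frame of meter below 0.036 m and angle between pack's own z axis and vertical below 0.08 rad and linear speed of pack below 0.01 m/s); the robot touches nothing.
It fails at once if the pack is pressed on the meter with more than 75 N (contact force between pack and meter above 75 N).
It fails at once if the pack is pressed on the charger with more than 80 N (contact force between pack and charger above 80 N).
It fails at once if the robot presses on the charger or the meter with more than 30 N (contact force between any of the fingers, the arm and charger above 30 N or contact force between any of the fingers, the arm and meter above 30 N).
It fails at once if the meter's delicate end stop is pushed back more than 1 mm (value of joint meter_stop above 0.001 m).
It fails at once if the old pack, the jar or the screwdriver is moved more than 25 mm (distance of any of old_pack, jar, driver from where it was at the start of the episode above 0.025 m).
It also fails if it takes over 61 s, if anything falls off the work surface, if the arm or the gripper's body presses on something with over 40 N, if the wrist force passes 120 N, or if a joint passes its speed limit or range.

ROBOT

A 6-joint arm with a two-finger parallel gripper is mounted at the origin on the work surface. World frame = base frame: x ahead of the robot, y to its left, z up, the work surface at z = 0. Lengths are in m, angles in rad, forces in N, time in s.
With the tool pointing down it reaches from about 0.35 to 0.725 m from the base axis. Payload 6 kg.
Tool frame: the origin (TCP) lies midway between the tips of the shut fingers; the grasp point (between the pads) lies 19 mm behind it; z points along the fingers, y is the line along which they close (so a half turn about z gives the same grasp; the last joint's range is limited). The gripper opens to 85 mm and grips with 20 to 120 N. Pads are 22 mm wide; open, the fingers measure 114 mm over their backs; the gripper's body (76 mm by 85 mm) begins 54 mm behind the grasp point. The pads swing forward as they close: fully open they stand 13 mm farther back than shut.
Start: joints at [1.474, 0.04, 0.085, 0, -1.615, -0.334], TCP at [0.251, 0.545, 0.231] pointing down, gripper open.
Joint ranges: [-2.56, 2.56], [-1.29, 2.01], [-1.08, 1.49], [-3.29, 1.98], [-2.81, -0.18], [-2.99, 2.99]. Speed limits (rad/s): [2.57, 2.57, 3.01, 3.14, 3.14, 3.14].

INTERFACE

Orientations are given as a unit quaternion [w, x, y, z].
In Python, from station import status, vision, workorder gives the robot as it stands.
- The arm moves only by the tool drive_tool, never from a script. Its argument "steps" is one flat list of numbers, 5 for each row, row after row: the shift along the tool's x, y, z in mm, then the turn about the tool's z in degrees, then the closure, from -1 (fully open) to 1 (shut), so that 0 is half open. In form: [tx, ty, tz, yaw, gripper, tx, ty, tz, yaw, gripper, ...]. A call has exactly 8 rows; each row shifts and turns the commanded pose from where the row before left it, along the tool's axes as they then stand; what a row does not reach is not made up. A row lasts 1/10 s, in which the tool goes at most 50 mm and 8.59 degrees, less where a joint would pass 70% of its speed; a pose out of reach is approached as far as the arm can. A call is refused whole if a number of a shift passes 50 or a number of a turn 8.59, either way. A call with a gripper value outside its range is refused whole. The fingers move at their own pace and stop on an object; the grip force is fixed at half the most. Time passes only in rows, so rows that do not move let the fingers close, or fill a call up. It gives the time, the measured TCP pose, the force, the opening and the grip force at its end, in the units of the state.
- status.observe(): the state, without advancing time (a new reading comes with each control period).
- vision.capture(name): name is "scene" or "top" or "wrist"; returns (picture, depth): 400x640x3 uint8, red, green, blue; 400x640 float32, m along the optical axis (not along the pixel's ray), 0 where there is no reading.
- vision.camera_model(name): a dict with "fx", "fy", "cx", "cy" (pixels), "cam_to_world" (4x4, takes a point from camera to world coordinates). Camera axes: x right, y up, looking along -z (the intrinsics and any distortion apply to the point x, -y, -z); pixel columns grow to the right and rows downward; lengths in m; the calibration is good to about 2 mm. The wrist camera is an equidistant fisheye: a pixel r from the principal point sees the ray r / f radians off the axis. A picture is of the moment at which its call begins: read the wrist's pose just before it. camera_model takes no time and is no camera call; for the wrist camera it gives the pose at the moment of the call.
- workorder.hand_in(): hands the job in; it is judged then, once.
The state is a dict: "time": time; "q": joint angles; "qd": joint speeds; "joint_efforts": joint torques, N m; "ee_pos": TCP position; "eef_rot": TCP orientation; "force": force on the tool from outside, world axes, zero at the start; "ft_torque": the same for the moment, N m; "opening": opening from 0.0 (shut) to 1.0 (fully open); "grip_force": force on a finger pad.
Only numpy, scipy, OpenCV 4.12 (cv2) and the standard library are available. Lean on these libraries where they do the work, as an engineer would, in place of code of your own. Each camera call takes 0.05 s, during which the arm holds its last target. There are 200 camera calls.

## Working session

There is one attempt and no reset: what is moved stays moved. The work goes in short steps, Python scripts to look and compute and a tool call to move; the robot and the scene stay as the last step left them, time stands still between calls to the robot, and variables do not carry over. Pictures are saved under pics/ and viewed, at most 10 in all, crops included, and the job is handed in when it is done.

Besides the shell and the picture viewer there is one more tool, called after ">>>" as name(argument=value, ...) on one line, values as JSON. drive_tool: Moves the arm, as the interface text tells. Its arguments: {"type":"object","properties":{"steps":{"type":"array"}},"required":["steps"]}

```bash
mkdir -p pics; cat > h.py <<'E'
import numpy as np, cv2
from station import status, vision, workorder
def world(name, depth):
    m=vision.camera_model(name); h,w=depth.shape
    u,v=np.meshgrid(np.arange(w),np.arange(h))
    p=np.stack([(u-m['cx'])/m['fx']*depth,-(v-m['cy'])/m['fy']*depth,-depth,np.ones_like(depth)],-1)
    return (p@np.array(m['cam_to_world']).T)[...,:3]
E
python3 - <<'E'
from h import *
s=status.observe(); print(s['time'],s['ee_pos'],s['eef_rot'],s['opening'])
for n in('top','scene'):
    im,d=vision.capture(n); np.savez(f'{n}.npz',im=im,d=d,W=world(n,d)); cv2.imwrite(f'pics/{n}.png',im[...,::-1]); m=vision.camera_model(n);print({k:np.round(v,3).tolist() for k,v in m.items() if k!='name' and not isinstance(v,str)})
E
```

```text
0.0 [0.25037267 0.54490793 0.23030602] [ 8.51008336e-04  9.76889058e-01 -2.13745244e-01 -1.18262419e-04] 1.0005445450846995
{'fx': 379.507, 'fy': 379.507, 'cx': 317.338, 'cy': 205.308, 'cam_to_world': [[0.003, 0.977, -0.212, 0.324], [-1.0, 0.004, 0.005, 0.015], [0.005, 0.212, 0.977, 1.03], [0.0, 0.0, 0.0, 1.0]]}
{'fx': 440.554, 'fy': 440.554, 'cx': 314.813, 'cy': 199.103, 'cam_to_world': [[-0.58, -0.482, 0.657, 1.286], [0.815, -0.348, 0.464, 0.52], [0.005, 0.804, 0.594, 0.758], [0.0, 0.0, 0.0, 1.0]]}
```

View pics/top.png

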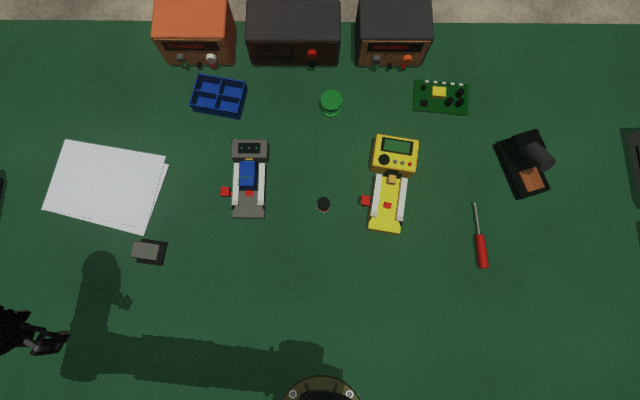

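View pics/scene.png

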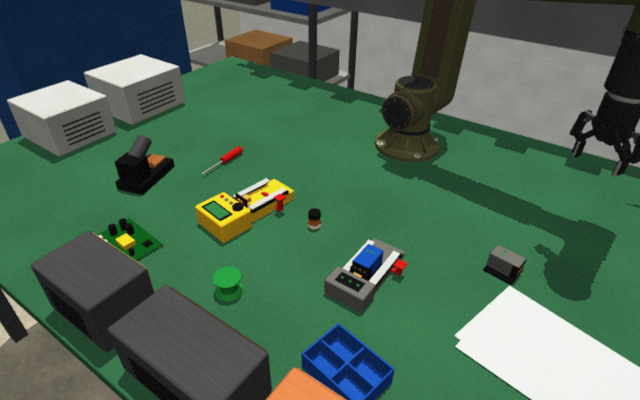

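Top view: the charger is at about (248,180) with the blue pack at (248,175) and its pad at (225,191). The meter is at (390,190) with its pad at (366,200). The jar is at (323,205), the old pack at (147,250) and the driver at (480,235).

```bash
python3 - <<'E'
from h import *
def fit(W,m,lab,zr):
    m=m&(W[...,2]>zr[0])&(W[...,2]<zr[1]); P=W[m]
    if len(P)<5: print(lab,len(P)); return
    r=cv2.minAreaRect((P[:,:2]*1000).astype(np.float32))
    print(lab,len(P),'mean',P.mean(0).round(4),'med z',np.median(P[:,2]).round(4),'rect',np.round(r[0],1),np.round(r[1],1),round(r[2],2))
for n in('top','scene'):
    z=np.load(n+'.npz');im,W=z['im'],z['W'];hsv=cv2.cvtColor(im,cv2.COLOR_RGB2HSV);H,S,V=[hsv[...,i].astype(int) for i in range(3)]
    X,Y=W[...,0],W[...,1]
    ch=(abs(X-.43)<.14)&(abs(Y-.2)<.11); me=(abs(X-.43)<.14)&(abs(Y+.16)<.11)
    print(n)
    if n=='top': print('probe',W[175,248],W[200,390],W[191,225],W[200,366],W[150,250],W[205,323])
    red=((H<6)|(H>174))&(S>150)&(V>80); blue=(H>105)&(H<130)&(S>120); yel=(H>20)&(H<32)&(S>130)&(V>90); wh=(S<40)&(V>150)
    fit(W,blue&ch,'packtop',(.05,.09))
    for k,a in(('ch',ch),('me',me)):
        c,l,st,ce=cv2.connectedComponentsWithStats((red&a).astype(np.uint8))
        for i in range(1,c):
            if st[i,4]>8: fit(W,l==i,k+'red%d %s'%(i,ce[i].round(1)),(.01,.09))
        c,l,st,ce=cv2.connectedComponentsWithStats((wh&a).astype(np.uint8))
        for i in range(1,c):
            if st[i,4]>30: fit(W,l==i,k+'rail%d %s'%(i,ce[i].round(1)),(.01,.09))
    fit(W,yel&me,'yel all',(.01,.09)); fit(W,yel&me,'housing',(.054,.09))
    fit(W,me&~((H>60)&(H<95)&(S>80)),'housing all',(.054,.07))
    fit(W,ch&(S<50),'hump',(.042,.05))
E
python3 - <<'E'
import cv2,numpy as np
im=cv2.imread('pics/top.png'); cv2.imwrite('pics/crop.png',cv2.resize(im[120:250,200:430],None,fx=3.4,fy=3.4,interpolation=cv2.INTER_CUBIC))
E
```

```text
top
probe [0.61495563 0.19423156 0.06362114] [ 0.55574411 -0.18588105  0.03243815] [0.57680091 0.25825179 0.04096247] [ 0.55114327 -0.1184827   0.05114656] [0.69177282 0.19511442 0.04526949] [ 0.53841072 -0.00470728  0.0453506 ]
packtop 0
chred1 [224.2 194.5] 17 mean [0.5674 0.26   0.0402] med z 0.0403 rect [567.5 260.6] [ 3.8 22.4] 0.49
chrail1 [234.5 199.6] 59 mean [0.5555 0.2336 0.0313] med z 0.0313 rect [556.  233.9] [15.3 26.9] 89.29
chrail2 [260.4 199.3] 57 mean [0.5566 0.164  0.0316] med z 0.0316 rect [556.  163.6] [26.3 14.2] 2.76
mered1 [365.1 199.9] 82 mean [ 0.5507 -0.1157  0.0542] med z 0.0544 rect [ 550.9 -115.9] [23.2 24.5] 80.29
mered2 [386.6 204.6] 30 mean [ 0.5429 -0.1761  0.0335] med z 0.0332 rect [ 542.8 -175.8] [16.6 11.1] 71.72
merail1 [374.8 204.7] 132 mean [ 0.5398 -0.1423  0.0455] med z 0.0455 rect [ 539.5 -142.2] [15.6 61.9] 80.45
merail2 [400.9 206.9] 169 mean [ 0.5342 -0.2115  0.0454] med z 0.0454 rect [ 534.  -211.6] [16.9 73.7] 80.62
yel all 792 mean [ 0.5121 -0.1735  0.0301] med z 0.0301 rect [ 522.  -173.3] [ 85.1 100.9] 81.29
housing 0
housing all 49 m
[... 249 characters left out ...]
  0.0269] med z 0.0298 rect [545.6 229.1] [49.4 24.4] 3.21
mered1 [264.7 193.8] 12 mean [ 0.5458 -0.1765  0.0323] med z 0.0317 rect [ 545.5 -174.6] [15.  13.2] 77.29
mered2 [279.4 201.3] 109 mean [ 0.5559 -0.1145  0.0388] med z 0.0416 rect [ 544.5 -118.2] [50.7 29.5] 1.06
merail1 [258.2 184. ] 91 mean [ 0.534  -0.2103  0.0443] med z 0.0443 rect [ 530.1 -210.8] [19.2 77.4] 82.74
merail2 [275.  193.6] 67 mean [ 0.541  -0.1419  0.0446] med z 0.0449 rect [ 540.4 -140.9] [17.5 57.3] 82.54
yel all 396 mean [ 0.5172 -0.1751  0.0275] med z 0.0288 rect [ 522.9 -169.3] [ 89.9 101.5] 84.88
housing 0
housing all 10 mean [ 0.5566 -0.1135  0.0544] med z 0.0543 rect [ 555.9 -113.2] [19.8 20.2] 78.72
hump 0
```

View pics/crop.png

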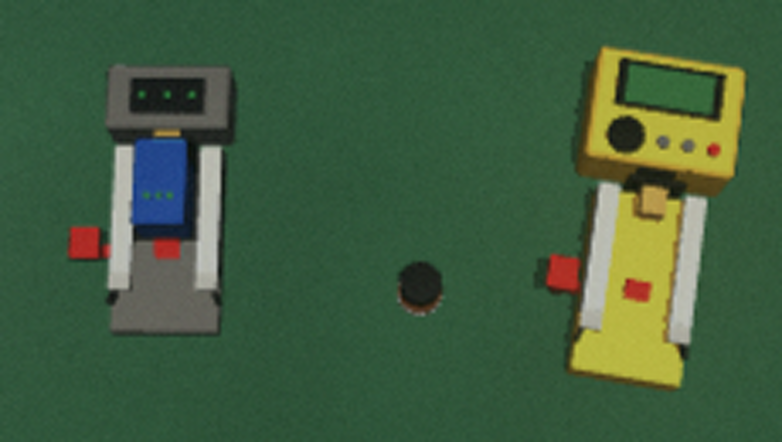

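The crop shows the devices clearly: charger nearly aligned with world x, meter turned about -9°. My mask window was too low in x, so I'm redoing it.

```bash
cat > m.py <<'E'
from h import *
def fit(W,m,lab,zr):
    m=m&(W[...,2]>zr[0])&(W[...,2]<zr[1]); P=W[m]
    if len(P)<5: print(lab,len(P)); return
    r=cv2.minAreaRect((P[:,:2]*1000).astype(np.float32))
    vx,vy,_,_=cv2.fitLine((P[:,:2]*1000).astype(np.float32),cv2.DIST_HUBER,0,.01,.01).ravel()
    print(lab,len(P),'mean',(1000*P.mean(0)).round(1),'medz',(1000*np.median(P[:,2])).round(1),'rect',np.round(r[0],1),np.round(r[1],1),round(r[2],2),'line',np.degrees(np.arctan(vy/vx)).round(2))
for n in('top','scene'):
    z=np.load(n+'.npz');im,W=z['im'],z['W'];hsv=cv2.cvtColor(im,cv2.COLOR_RGB2HSV);H,S,V=[hsv[...,i].astype(int) for i in range(3)]
    X,Y=W[...,0],W[...,1]
    ch=(X>.46)&(X<.745)&(Y>.13)&(Y<.285); me=(X>.42)&(X<.745)&(Y<-.09)&(Y>-.28)
    print(n)
    red=((H<6)|(H>174))&(S>150)&(V>80); blue=(H>105)&(H<130)&(S>120); yel=(H>20)&(H<32)&(S>130)&(V>90); wh=(S<50)&(V>130)
    fit(W,blue&ch,'packtop',(.06,.075)); fit(W,blue&ch,'pack any',(.02,.09))
    for k,a in(('ch',ch),('me',me)):
      for nm,msk in(('red',red),('rail',wh)):
        c,l,st,ce=cv2.connectedComponentsWithStats((msk&a).astype(np.uint8))
        for i in range(1,c):
            if st[i,4]>25: fit(W,l==i,k+nm+str(ce[i].round()),(.01,.09))
    fit(W,me&~red&(X>.58),'housing',(.055,.07))
    fit(W,ch&(S<60)&(X>.65),'hump',(.042,.052))
    fit(W,yel&me,'meter deck',(.025,.035)); fit(W,ch&(S<60),'charger deck',(.012,.02))
    fit(W,(abs(X-.54)<.05)&(abs(Y)<.05),'jar',(.03,.07)); fit(W,(abs(X-.45)<.08)&(abs(Y-.45)<.08)&(S<80),'old',(.04,.07))
    fit(W,red&(Y<-.3)&(Y>-.5),'driver',(.005,.07))
E
python3 m.py
```

```text
top
packtop 383 mean [619.  197.6  65.8] medz 66.0 rect [619.3 198.1] [42.3 70.1] 89.71 line 2.01
pack any 438 mean [616.4 196.7  63.4] medz 65.6 rect [623.4 198. ] [78.6 42.3] 0.15 line 2.57
chred[224. 191.] 74 mean [576.8 260.3  40.1] medz 40.3 rect [577.1 260.9] [23.  22.9] 0.49 line -35.25
chred[249. 192.] 44 mean [578.4 198.2  19.2] medz 19.5 rect [578.8 199.6] [14.  20.7] 2.4 line 79.0
chrail[235. 184.] 237 mean [598.2 233.5  30.9] medz 30.9 rect [601.1 233.2] [117.2  16.9] 0.25 line 0.84
chrail[261. 184.] 253 mean [600.8 164.2  30.9] medz 31.1 rect [601.9 165.7] [ 20.5 118.3] 89.37 line -0.49
mered[365. 200.] 82 mean [ 550.7 -115.7   54.2] medz 54.4 rect [ 550.9 -115.9] [23.2 24.5] 80.29 line 27.96
mered[387. 205.] 30 mean [ 542.9 -176.1   33.5] medz 33.2 rect [ 542.8 -175.8] [16.6 11.1] 71.72 line 61.65
merail[376. 195.] 257 mean [ 567.1 -146.6   45.4] medz 45.4 rect [ 567.3 -146.7] [ 16.  118.3] 80.45 line -9.55
merail[402. 199.] 271 mean [ 555.5 -215.    45.4] medz 45.4 rect [ 556.  -215.4] [ 17.5 118.3] 80.9 line -9.63
housing 1493 mean [ 676.6 -199.6   60.6] medz 60.4 rec
[... 1444 characters left out ...]
1 139.8] 88.65 line -7.76
housing 1060 mean [ 687.2 -194.7   60. ] medz 59.7 rect [ 669.6 -196.8] [121.2 127.9] 80.6 line -71.78
hump 860 mean [701.  201.   45.3] medz 45.3 rect [691.  199.5] [78.4 99.6] 0.15 line 88.9
meter deck 590 mean [ 582.5 -177.8   29.2] medz 29.2 rect [ 606.2 -178.2] [112.5 263.2] 79.3 line 8.67
charger deck 394 mean [594.8 208.5  15.2] medz 14.9 rect [621.  202.3] [ 96.1 218. ] 89.4 line 7.21
jar 133 mean [551.9  -2.1  43.5] medz 45.1 rect [549.8  -4.1] [33.3 31.5] 68.69 line 41.31
old 443 mean [424.5 455.9  47.7] medz 48.3 rect [420.3 454.8] [70.4 47.6] 82.92 line 84.25
driver 149 mean [ 427.8 -421.5   19.7] medz 20.8 rect [ 426.3 -426.5] [93.5 26.5] 1.94 line 2.45
```

>>> drive_tool(steps=[0, 0, 0, -8.2, 1, 0, 0, 0, -8.2, 1, 0, 0, 0, -8.2, 1, 35, 30, 5, 0, 1, 35, 30, 10, 0, 1, 35, 30, 10, 0, 1, 35, 30, 10, 0, 1, 35, 30, 10, 0, 1])

```text
time: 0.9
ee_pos: [0.4262, 0.3934, 0.1856]
eef_rot: [0.0, 1.0, -0.001, -0.0]
force: [0.7, 0.1, -0.4]
opening: 0.001
grip_force: 0.0
```

>>> drive_tool(steps=[30, 26, 15, 0, 1, 35, 30, 20, 0, 1, 35, 30, 20, 0, 1, 30, 26, 20, 0, 1, 21, 21, 20, 0, 1, 0, 0, 20, 0, 1, 0, 0, 10, 0, 1, 0, 0, 0, 0, 1])

```text
time: 1.7
ee_pos: [0.5747, 0.2615, 0.0594]
eef_rot: [0.001, 1.0, -0.001, -0.002]
force: [0.7, 0.0, 0.6]
opening: -0.002
grip_force: 0.0
```

```bash
python3 - <<'E'
from h import *
s=status.observe(); print(s['time'],s['ee_pos'],s['q'],s['force'])
im,d=vision.capture('wrist'); cv2.imwrite('pics/w1.png',im[...,::-1])
E
```

```text
1.7 [0.57466249 0.26151479 0.0593795 ] [ 7.43241083e-01  1.72072954e-01 -8.76593504e-02 -5.56011674e-04
 -1.31474595e+00  8.26281071e-01] [0.65600176 0.04340508 0.57044778]
```

View pics/w1.png

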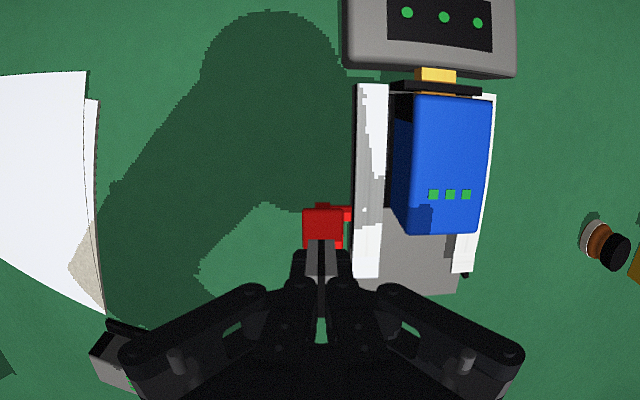

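The wrist view shows the shut finger tips at (320,250), over the near edge of the red pad at (322,228). The pack is latched to the right.

>>> drive_tool(steps=[2, 0, 8, 0, 1, 0, 0, 8, 0, 1, 0, 0, 3, 0, 1, 0, 0, 3, 0, 1, 0, 0, 2, 0, 1, 0, 0, 2, 0, 1, 0, 0, 1, 0, 1, 0, 0, 0, 0, 1])

```text
time: 2.55
ee_pos: [0.5781, 0.2622, 0.0347]
eef_rot: [-0.0, 1.0, -0.001, 0.0]
force: [0.6, 1.1, 2.1]
opening: 0.005
grip_force: 1.1
```

>>> drive_tool(steps=[0, 0, 0, 0, 1, 0, 0, 0, 0, 1, 0, 0, 0, 0, 1, 0, 0, 0, 0, 1, 0, 0, 0, 0, 1, 0, 0, 0, 0, 1, 0, 0, 0, 0, 1, 0, 0, 0, 0, 1])

```text
time: 3.35
ee_pos: [0.5778, 0.262, 0.0345]
eef_rot: [0.0, 1.0, -0.001, -0.0]
force: [0.9, 0.5, 1.1]
opening: 0.001
grip_force: 1.2
```

```bash
cat > pk.py <<'E'
from h import *
s=status.observe(); print(s['time'],s['ee_pos'],s['force'])
im,d=vision.capture('top');W=world('top',d);H,S,V=cv2.split(cv2.cvtColor(im,cv2.COLOR_RGB2HSV))
b=(H>105)&(H<130)&(S>120)&(W[...,2]>.055)&(W[...,2]<.13)&(W[...,1]<.3)
P=W[b]*1000; print(len(P),np.median(P[:,2]),cv2.minAreaRect(P[:,:2].astype(np.float32)))
E
python3 pk.py
```

```text
3.35 [0.57777132 0.26196944 0.03448431] [0.93870921 0.51970613 1.05295431]
388 65.7221194979009 ((599.2952880859375, 197.6562042236328), (42.11238479614258, 70.2955322265625), 89.98160552978516)
```

>>> drive_tool(steps=[0, 0, -25, 0, 1, 0, 0, -30, 0, 0, 0, 0, -20, 0, -1, 10, 32, 0, 0, -1, 11, 32, 0, 0, -1, 0, 0, 0, 0, -1, 0, 0, 20, 0, -1, 0, 0, 20, 0, -1])

```text
time: 4.2
ee_pos: [0.5985, 0.1979, 0.0688]
eef_rot: [-0.0, 1.0, -0.001, -0.0]
force: [-0.0, -0.2, -0.6]
opening: 1.002
grip_force: 0.0
```

>>> drive_tool(steps=[0, 0, 16, 0, -1, 0, 0, 10, 0, -1, 0, 0, 6, 0, -1, 0, 0, 0, 0, -1, 0, 0, 0, 0, 0, 0, 0, 0, 0, 1, 0, 0, 0, 0, 1, 0, 0, 0, 0, 1])

```text
time: 5.0
ee_pos: [0.5991, 0.1982, 0.0385]
eef_rot: [-0.0, 1.0, -0.001, 0.001]
force: [-1.3, 0.7, 3.1]
opening: 0.485
grip_force: 61.5
```

>>> drive_tool(steps=[0, 0, 0, 0, 1, 0, 0, 0, 0, 1, -5, 0, 0, 0, 1, -10, 0, 0, 0, 1, -15, 0, 0, 0, 1, -15, 0, 0, 0, 1, -15, 0, 0, 0, 1, -10, 0, 0, 0, 1])

```text
time: 5.8
ee_pos: [0.5281, 0.1981, 0.0383]
eef_rot: [-0.0, 1.0, -0.0, 0.001]
force: [1.8, -0.1, 5.5]
opening: 0.48
grip_force: 61.9
```

```bash
python3 pk.py
```

```text
5.8 [0.52809117 0.19814856 0.03825698] [ 1.75710183 -0.11203355  5.45337086]
133 66.46803334118245 ((520.5625610351562, 185.067626953125), (38.25789260864258, 76.80904388427734), 55.22811508178711)
```

>>> drive_tool(steps=[-10, 0, 0, 0, 1, -15, 0, 0, 0, 1, -10, 0, 0, 0, 1, 0, 0, -20, 0, 1, 0, 0, -30, 0, 1, 0, 0, -30, 0, 1, 0, 30, 0, 0, 1, 0, 30, 0, 0, 1])

```text
time: 6.65
ee_pos: [0.492, 0.1379, 0.116]
eef_rot: [-0.0, 1.0, -0.0, -0.002]
force: [0.2, -0.2, -3.8]
opening: 0.478
grip_force: 61.6
```

>>> drive_tool(steps=[-5, 45, 0, 0, 1, -5, 45, 0, 0, 1, -5, 45, 0, 0, 1, -5, 45, 0, 0, 1, -5, 45, 0, 0, 1, -5, 45, 0, 8, 1, 0, 30, 0, 1.5, 1, 0, 0, 0, 0, 1])

```text
time: 7.45
ee_pos: [0.4564, -0.1638, 0.1149]
eef_rot: [-0.0, 0.996, -0.086, -0.003]
force: [-0.2, 1.4, -3.2]
opening: 0.483
grip_force: 61.8
```

```bash
python3 - <<'E'
from h import *
s=status.observe(); print(s['time'],s['ee_pos'],s['eef_rot'],s['q'],s['force'],s['opening'])
im,d=vision.capture('wrist'); np.savez('w2.npz',im=im,d=d,**{k:v for k,v in vision.camera_model('wrist').items()}); cv2.imwrite('pics/w2.png',im[...,::-1])
im,d=vision.capture('top'); np.savez('top.npz',im=im,d=d,W=world('top',d))
im,d=vision.capture('scene'); np.savez('scene.npz',im=im,d=d,W=world('scene',d))
E
python3 m.py | grep -E 'me|top|scene'
```

```text
7.45 [ 0.45636238 -0.16378463  0.11494501] [-2.97054505e-04  9.96275853e-01 -8.61813248e-02 -2.66737657e-03] [ 0.07158385 -0.25378083 -0.39749473 -0.00143922 -1.43225759  1.32683756] [-0.17384159  1.35170772 -3.16973345] 0.48266125536857696
top
packtop 0
chred[225. 191.] 83 mean [576.9 259.4  37.4] medz 39.7 rect [577.  260.2] [24.6 23. ] 89.59 line 44.61
chred[249. 193.] 43 mean [578.2 198.5  19. ] medz 19.2 rect [578.3 199.4] [20.  14.4] 89.16 line 76.79
chrail[235. 183.] 255 mean [600.7 232.9  31.3] medz 31.5 rect [601.3 233. ] [ 17.1 117.4] 89.73 line 0.05
chrail[261. 172.] 114 mean [635.1 164.8  29.9] medz 31.2 rect [634. 166.] [52.5 19.3] 1.45 line 0.65
housing 1418 mean [ 679.6 -200.1   60.7] medz 60.4 rect [ 673.7 -199.6] [119.  109.5] 80.34 line 86.85
hump 678 mean [694.4 198.   46.2] medz 46.2 rect [690.7 197.9] [99.5 67.6] 89.21 line 89.4
meter deck 0
charger deck 906 mean [577.8 203.1  16.2] medz 16.3 rect [590.4 198.2] [ 92.1 160.8] 89.57 line -7.44
old 453 mean [416.2 452.5  49.9] medz 50.0 rect [416.7 454.1] [72.  42.2] 82.56 line 82.22
driver 287 mean [ 419.2 -425.6  
[... 806 characters left out ...]
17.8] 81.17 line -8.26
housing 1070 mean [ 686.9 -194.7   59.9] medz 59.6 rect [ 669.1 -197.1] [120.9 131. ] 79.96 line -71.02
hump 842 mean [701.8 201.1  45.2] medz 45.1 rect [694.4 199. ] [70.4 99.1] 0.33 line 86.54
meter deck 580 mean [ 581.1 -178.5   29.2] medz 29.1 rect [ 606.5 -179.5] [110.8 262.5] 79.6 line 8.42
charger deck 814 mean [592.6 199.8  15.3] medz 15.3 rect [621.3 202. ] [ 95.  219.6] 89.77 line 8.94
jar 133 mean [552.   -1.8  43.6] medz 45.6 rect [550.2  -4.3] [33.6 31.3] 18.41 line 12.92
old 443 mean [424.6 455.8  47.7] medz 48.2 rect [420.6 455. ] [70.2 44.6] 81.67 line 88.57
driver 150 mean [ 428.7 -421.6   19.7] medz 20.5 rect [ 422.8 -426.1] [94.2 24.4] 1.59 line 1.95
```

View pics/w2.png

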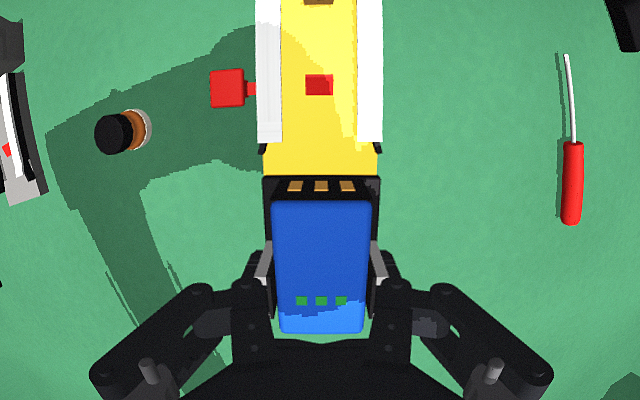

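The wrist view shows the pack (centre column about 320) in line with the meter's deck and tooth (319,84), with the rails at columns 281 and 357 parallel to it.

>>> drive_tool(steps=[-10, 0, 0, -0.4, 1, 0, 0, 20, 0, 1, 0, 0, 20, 0, 1, 0, 0, 14, 0, 1, 0, 0, 5, 0, 1, 0, 0, 0, 0, 1, 0, 0, 0, 0, 1, 0, 0, 0, 0, 1])

```text
time: 8.4
ee_pos: [0.4498, -0.1599, 0.0596]
eef_rot: [0.0, 0.997, -0.08, 0.001]
force: [-0.1, -0.4, -1.9]
opening: 0.484
grip_force: 61.8
```

```bash
cat > st.py <<'E'
from h import *
s=status.observe(); a=np.radians(-9.45); R=np.array([[np.cos(a),-np.sin(a)],[np.sin(a),np.cos(a)]])
p=(s['ee_pos'][:2]*1000-[579.9,-184.0])@R; w,x,y,z=s['eef_rot']
F=np.array(s['force']); f=F[:2]@R
print('t',s['time'],'local x,y',p.round(2),'z',(1000*s['ee_pos'][2]).round(2),'F local',f.round(2),F[2].round(2),'yaw',np.degrees(2*np.arctan2(y,x)).round(2))
E
python3 st.py; python3 - <<'E'
from h import *
im,d=vision.capture('wrist'); cv2.imwrite('pics/w3.png',im[...,::-1])
E
```

```text
t 8.4 local x,y [-132.32    2.39] z 59.63 F local [-0.09 -0.37] -1.94 yaw -9.17
```

View pics/w3.png

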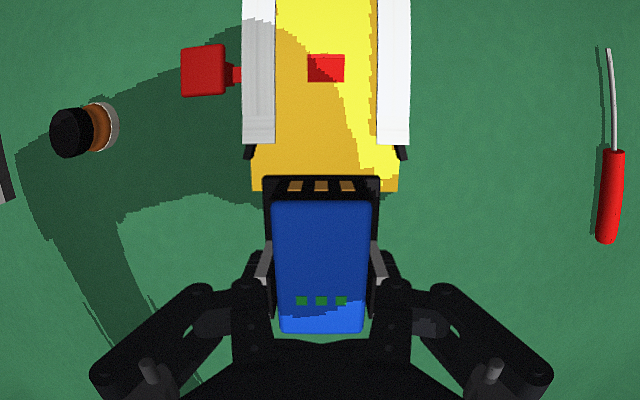

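The pack centre is at column 321 while the lips and tooth are centred at 326. That means about 2.4 mm to the right, which agrees with the pose calculation.

>>> drive_tool(steps=[0, 2, 2, 0.2, 1, 0, 0.4, 2, 0, 1, 0, 0, 1, 0, 1, 0, 0, 0, 0, 1, 0, 0, 0, 0, 1, 0, 0, 0, 0, 1, 0, 0, 0, 0, 1, 0, 0, 0, 0, 1])

```text
time: 9.25
ee_pos: [0.4487, -0.1623, 0.0536]
eef_rot: [0.0, 0.997, -0.082, 0.0]
force: [-0.7, 0.2, -1.9]
opening: 0.483
grip_force: 61.8
```

```bash
python3 st.py
```

```text
t 9.25 local x,y [-1.3294e+02 -9.0000e-02] z 53.56 F local [-0.67  0.08] -1.89 yaw -9.38
```

>>> drive_tool(steps=[8, 0, 0, 0, 1, 8, 0, 0, 0, 1, 6, 0, 0, 0, 1, 6, 0, 0, 0, 1, 6, 0, 0, 0, 1, 4, 0, 0, 0, 1, 0, 0, 0, 0, 1, 0, 0, 0, 0, 1])

```text
time: 10.05
ee_pos: [0.4861, -0.1685, 0.0534]
eef_rot: [0.0, 0.997, -0.082, -0.0]
force: [-0.4, -0.7, -2.4]
opening: 0.482
grip_force: 61.8
```

```bash
python3 st.py
```

```text
t 10.05 local x,y [-9.504e+01 -8.000e-02] z 53.4 F local [-0.29 -0.71] -2.4 yaw -9.39
```

Entering cleanly with no contact force.

>>> drive_tool(steps=[6, 0, 0, 0, 1, 6, 0, 0, 0, 1, 6, 0, 0, 0, 1, 6, 0, 0, 0, 1, 6, 0, 0, 0, 1, 5, 0, 0, 0, 1, 0, 0, 0, 0, 1, 0, 0, 0, 0, 1])

```text
time: 10.85
ee_pos: [0.5211, -0.1742, 0.0537]
eef_rot: [0.0, 0.997, -0.082, 0.0]
force: [0.6, -0.1, -1.0]
opening: 0.477
grip_force: 61.8
```

```bash
python3 st.py
```

```text
t 10.85 local x,y [-5.96e+01 -1.00e-02] z 53.69 F local [0.57 0.01] -1.0 yaw -9.38
```

>>> drive_tool(steps=[5, 0, 0, 0, 1, 5, 0, 0, 0, 1, 5, 0, 0, 0, 1, 5, 0, 0, 0, 1, 5, 0, 0, 0, 1, 3, 0, 0, 0, 1, 0, 0, 0, 0, 1, 0, 0, 0, 0, 1])

```text
time: 11.65
ee_pos: [0.5486, -0.1788, 0.0536]
eef_rot: [0.0, 0.997, -0.082, 0.0]
force: [0.7, -0.3, -0.4]
opening: 0.48
grip_force: 61.8
```

```bash
python3 st.py
```

```text
t 11.65 local x,y [-31.72  -0.  ] z 53.59 F local [ 0.7  -0.16] -0.4 yaw -9.38
```

```bash
cat > pad.py <<'E'
import st
from h import *
for n in('top','scene','wrist'):
    im,d=vision.capture(n); H,S,V=cv2.split(cv2.cvtColor(im,cv2.COLOR_RGB2HSV)); red=((H<6)|(H>174))&(S>150)&(V>60)
    if n=='wrist':
        c,l,s,ce=cv2.connectedComponentsWithStats(red.astype(np.uint8)); print(n,[(ce[i].round(),s[i,4],d[l==i].min().round(4)) for i in range(1,c) if s[i,4]>100]); cv2.imwrite('pics/w_last.png',im[...,::-1]); continue
    W=world(n,d); m=red&(abs(W[...,0]-.55)<.04)&(abs(W[...,1]+.116)<.025)
    if m.sum()>4: print(n,m.sum(),'pad top z mm',np.percentile(W[m][:,2]*1000,[50,80,90,95]).round(1))
E
python3 pad.py
```

```text
t 11.65 local x,y [-31.72  -0.  ] z 53.59 F local [ 0.7  -0.16] -0.4 yaw -9.38
top 86 pad top z mm [50.6 52.3 52.7 53.5]
scene 110 pad top z mm [42.  50.3 51.  51.8]
wrist [(array([412.,  32.]), np.int32(366), np.float32(0.0)), (array([216., 248.]), np.int32(2120), np.float32(0.0)), (array([584., 290.]), np.int32(1624), np.float32(0.0))]
```

>>> drive_tool(steps=[1.5, 0, 0, 0, 1, 1.5, 0, 0, 0, 1, 1.5, 0, 0, 0, 1, 1.5, 0, 0, 0, 1, 1.5, 0, 0, 0, 1, 1.5, 0, 0, 0, 1, 1, 0, 0, 0, 1, 0, 0, 0, 0, 1])

```text
time: 12.6
ee_pos: [0.5584, -0.1804, 0.0535]
eef_rot: [0.0, 0.997, -0.082, 0.0]
force: [-0.5, -0.3, -1.5]
opening: 0.48
grip_force: 61.9
```

```bash
python3 pad.py
```

```text
t 12.6 local x,y [-2.177e+01  2.000e-02] z 53.49 F local [-0.42 -0.41] -1.54 yaw -9.38
top 89 pad top z mm [50.9 52.3 53.  53.7]
scene 112 pad top z mm [42.4 49.9 50.8 51.2]
wrist [(array([412.,  54.]), np.int32(375), np.float32(0.0)), (array([218., 261.]), np.int32(1926), np.float32(0.0)), (array([581., 298.]), np.int32(1553), np.float32(0.0))]
```

>>> drive_tool(steps=[1, 0, 0, 0, 1, 1, 0, 0, 0, 1, 1, 0, 0, 0, 1, 1, 0, 0, 0, 1, 1, 0, 0, 0, 1, 1, 0, 0, 0, 1, 1, 0, 0, 0, 1, 0, 0, 0, 0, 1])

```text
time: 13.55
ee_pos: [0.5649, -0.1815, 0.0533]
eef_rot: [0.0, 0.997, -0.082, -0.0]
force: [-3.5, -0.1, -0.8]
opening: 0.48
grip_force: 61.9
```

```bash
python3 pad.py
```

```text
t 13.55 local x,y [-15.24  -0.03] z 53.29 F local [-3.44 -0.67] -0.77 yaw -9.39
top 87 pad top z mm [50.4 52.1 52.9 54. ]
scene 110 pad top z mm [40.5 49.8 50.6 51.3]
wrist [(array([412.,  68.]), np.int32(381), np.float32(0.0)), (array([220., 266.]), np.int32(1565), np.float32(0.0)), (array([579., 303.]), np.int32(1517), np.float32(0.0))]
```

>>> drive_tool(steps=[1, 0, 0, 0, 1, 1, 0, 0, 0, 1, 1, 0, 0, 0, 1, 1, 0, 0, 0, 1, 1, 0, 0, 0, 1, 1, 0, 0, 0, 1, 1, 0, 0, 0, 1, 0, 0, 0, 0, 1])

```text
time: 14.5
ee_pos: [0.5721, -0.1827, 0.0534]
eef_rot: [0.0, 0.997, -0.082, -0.0]
force: [-3.0, 0.8, -1.6]
opening: 0.478
grip_force: 61.9
```

```bash
python3 pad.py
```

```text
t 14.5 local x,y [-7.91  0.04] z 53.36 F local [-3.08  0.28] -1.59 yaw -9.38
top 85 pad top z mm [51.  52.5 53.1 53.7]
scene 111 pad top z mm [44.3 50.  50.7 50.8]
wrist [(array([412.,  84.]), np.int32(376), np.float32(0.0)), (array([223., 271.]), np.int32(1133), np.float32(0.0)), (array([576., 309.]), np.int32(1474), np.float32(0.0))]
```

>>> drive_tool(steps=[1, 0, 0, 0, 1, 1, 0, 0, 0, 1, 0.5, 0, 0, 0, 1, 0.5, 0, 0, 0, 1, 0.5, 0, 0, 0, 1, 0.5, 0, 0, 0, 1, 0, 0, 0, 0, 1, 0, 0, 0, 0, 1])

```text
time: 15.45
ee_pos: [0.576, -0.1833, 0.0535]
eef_rot: [0.0, 0.997, -0.082, 0.0]
force: [-3.7, 0.0, -2.5]
opening: 0.479
grip_force: 61.9
```

```bash
python3 pad.py
```

```text
t 15.45 local x,y [-3.91  0.03] z 53.52 F local [-3.7 -0.6] -2.55 yaw -9.39
top 87 pad top z mm [50.5 52.4 53.1 53.5]
scene 111 pad top z mm [38.9 49.9 50.5 51.2]
wrist [(array([412.,  93.]), np.int32(377), np.float32(0.0)), (array([226., 273.]), np.int32(920), np.float32(0.0)), (array([575., 312.]), np.int32(1457), np.float32(0.0))]
```

>>> drive_tool(steps=[0.5, 0, 0, 0, 1, 0.5, 0, 0, 0, 1, 0.5, 0, 0, 0, 1, 0.5, 0, 0, 0, 1, 0, 0, 0, 0, 1, 0, 0, 0, 0, 1, 0, 0, 0, 0, 1, 0, 0, 0, 0, 1])

```text
time: 16.4
ee_pos: [0.578, -0.1836, 0.0535]
eef_rot: [0.0, 0.997, -0.082, 0.0]
force: [-4.2, 0.3, -2.0]
opening: 0.483
grip_force: 61.9
```

```bash
python3 pad.py
```

```text
t 16.4 local x,y [-1.93  0.06] z 53.54 F local [-4.19 -0.44] -2.05 yaw -9.38
top 86 pad top z mm [50.9 52.2 52.9 53.3]
scene 113 pad top z mm [43.5 50.2 50.8 51.6]
wrist [(array([412.,  97.]), np.int32(377), np.float32(0.1236)), (array([227., 274.]), np.int32(799), np.float32(0.0)), (array([574., 313.]), np.int32(1439), np.float32(0.0))]
```

>>> drive_tool(steps=[0.5, 0, 0, 0, 1, 0.5, 0, 0, 0, 1, 0.5, 0, 0, 0, 1, 0.3, 0, 0, 0, 1, 0, 0, 0, 0, 1, 0, 0, 0, 0, 1, 0, 0, 0, 0, 1, 0, 0, 0, 0, 1])

```text
time: 17.35
ee_pos: [0.5797, -0.1839, 0.0535]
eef_rot: [0.0, 0.997, -0.082, -0.0]
force: [-5.3, 0.2, -1.4]
opening: 0.479
grip_force: 61.9
```

```bash
python3 pad.py
```

```text
t 17.35 local x,y [-0.2   0.04] z 53.54 F local [-5.22 -0.71] -1.35 yaw -9.38
top 87 pad top z mm [51.  52.4 53.4 54. ]
scene 116 pad top z mm [40.9 50.  50.9 51.5]
wrist [(array([411., 101.]), np.int32(377), np.float32(0.1241)), (array([228., 274.]), np.int32(690), np.float32(0.0)), (array([573., 314.]), np.int32(1423), np.float32(0.0))]
```

>>> drive_tool(steps=[0.5, 0, 0, 0, 1, 0.5, 0, 0, 0, 1, 0.5, 0, 0, 0, 1, 0, 0, 0, 0, 1, 0, 0, 0, 0, 1, 0, 0, 0, 0, 1, 0, 0, 0, 0, 1, 0, 0, 0, 0, 1])

```text
time: 18.3
ee_pos: [0.5812, -0.1842, 0.0535]
eef_rot: [0.0, 0.997, -0.082, -0.0]
force: [-4.7, -0.1, -1.1]
opening: 0.48
grip_force: 61.8
```

```bash
python3 pad.py
```

```text
t 18.3 local x,y [1.3  0.05] z 53.52 F local [-4.64 -0.86] -1.08 yaw -9.38
top 87 pad top z mm [51.6 53.2 53.8 54.3]
scene 112 pad top z mm [38.7 50.7 51.2 51.9]
wrist [(array([411., 105.]), np.int32(376), np.float32(0.0)), (array([229., 275.]), np.int32(582), np.float32(0.1078)), (array([573., 315.]), np.int32(1418), np.float32(0.0))]
```

>>> drive_tool(steps=[0.4, 0, 0, 0, 1, 0.4, 0, 0, 0, 1, 0.2, 0, 0, 0, 1, 0, 0, 0, 0, 1, 0, 0, 0, 0, 1, 0, 0, 0, 0, 1, 0, 0, 0, 0, 1, 0, 0, 0, 0, 1])

```text
time: 19.25
ee_pos: [0.5821, -0.1843, 0.0535]
eef_rot: [0.0, 0.997, -0.082, -0.0]
force: [-5.3, 0.5, -1.4]
opening: 0.482
grip_force: 61.8
```

```bash
python3 pad.py
```

```text
t 19.25 local x,y [2.27 0.02] z 53.55 F local [-5.28 -0.33] -1.43 yaw -9.39
top 86 pad top z mm [51.6 53.  53.9 54.3]
scene 114 pad top z mm [43.9 50.6 51.5 52.1]
wrist [(array([411., 107.]), np.int32(374), np.float32(0.0)), (array([229., 275.]), np.int32(529), np.float32(0.0)), (array([573., 316.]), np.int32(1410), np.float32(0.0))]
```

```bash
python3 - <<'E'
from h import *
z=np.load('scene.npz');im,W=z['im'],z['W'];H,S,V=cv2.split(cv2.cvtColor(im,cv2.COLOR_RGB2HSV)); red=((H<6)|(H>174))&(S>150)&(V>60)
m=red&(abs(W[...,0]-.55)<.04)&(abs(W[...,1]+.116)<.025)
print(m.sum(),np.percentile(W[m][:,2]*1000,[50,80,90,95]).round(1))
E
```

```text
110 [44.8 53.3 53.8 54.4]
```

>>> drive_tool(steps=[0.4, 0, 0, 0, 1, 0.4, 0, 0, 0, 1, 0.2, 0, 0, 0, 1, 0, 0, 0, 0, 1, 0, 0, 0, 0, 1, 0, 0, 0, 0, 1, 0, 0, 0, 0, 1, 0, 0, 0, 0, 1])

```text
time: 20.2
ee_pos: [0.5832, -0.1845, 0.0535]
eef_rot: [0.0, 0.997, -0.082, -0.0]
force: [-5.2, 1.0, -1.4]
opening: 0.483
grip_force: 61.6
```

```bash
python3 pad.py
```

```text
t 20.2 local x,y [3.34 0.08] z 53.48 F local [-5.26  0.1 ] -1.45 yaw -9.38
top 88 pad top z mm [53.7 55.1 56.2 57.4]
scene 113 pad top z mm [39.9 53.2 54.  54.5]
wrist [(array([411., 109.]), np.int32(376), np.float32(0.0)), (array([230., 276.]), np.int32(428), np.float32(0.0)), (array([572., 317.]), np.int32(1404), np.float32(0.0))]
```

The pad is back at its rest height (scene view 53.2 mm against a reference of 53.3), so the catch has clicked. Releasing.

>>> drive_tool(steps=[0, 0, 0, 0, 0.2, 0, 0, 0, 0, -0.3, 0, 0, 0, 0, -1, 0, 0, 0, 0, -1, 0, 0, -10, 0, -1, 0, 0, -30, 0, -1, 0, 0, -40, 0, -1, 0, 0, -40, 0, -1])

```text
time: 21.15
ee_pos: [0.5832, -0.1847, 0.1759]
eef_rot: [0.0, 0.997, -0.082, 0.0]
force: [0.6, -1.0, -0.3]
opening: 1.002
grip_force: 0.0
```

>>> drive_tool(steps=[-30, 0, 0, 0, -1, -40, 0, 0, 0, -1, -40, 0, 0, 0, -1, -40, 0, 0, 0, -1, 0, 0, 0, 0, -1, 0, 0, 0, 0, -1, 0, 0, 0, 0, -1, 0, 0, 0, 0, -1])

```text
time: 21.95
ee_pos: [0.4358, -0.16, 0.1735]
eef_rot: [0.0, 0.997, -0.082, -0.0]
force: [-0.2, -1.0, -0.2]
opening: 0.999
grip_force: 0.0
```

```bash
python3 pad.py; python3 - <<'E'
from h import *
for n in('top','scene'):
    im,d=vision.capture(n);W=world(n,d);H,S,V=cv2.split(cv2.cvtColor(im,cv2.COLOR_RGB2HSV))
    b=(H>105)&(H<130)&(S>120)&(W[...,2]>.073)&(W[...,2]<.09)&(abs(W[...,1]+.18)<.08)&(W[...,0]<.7)
    P=W[b]*1000; r=cv2.minAreaRect(P[:,:2].astype(np.float32)); a=np.radians(-9.45);R=np.array([[np.cos(a),-np.sin(a)],[np.sin(a),np.cos(a)]])
    print(n,len(P),np.median(P[:,2]),r,'local',(np.array(r[0])-[579.9,-184])@R)
E
```

```text
t 21.95 local x,y [-1.4603e+02 -2.0000e-02] z 173.45 F local [-0.01 -0.98] -0.19 yaw -9.39
scene 110 pad top z mm [40.1 52.8 53.7 54.1]
wrist [(array([249.,  66.]), np.int32(904), np.float32(0.0)), (array([320.,  64.]), np.int32(346), np.float32(0.0)), (array([543., 155.]), np.int32(1384), np.float32(0.0)), (array([  8., 137.]), np.int32(217), np.float32(0.0))]
top 63 80.42327594471621 ((610.350341796875, -187.9571990966797), (39.19342041015625, 15.796238899230957), 78.29743957519531) local [30.68682808  1.09604863]
scene 233 79.47402366383261 ((588.6890869140625, -183.3576202392578), (45.12641906738281, 69.64917755126953), 80.12140655517578) local [8.56434217 2.07671465]
```

View pics/w_last.png

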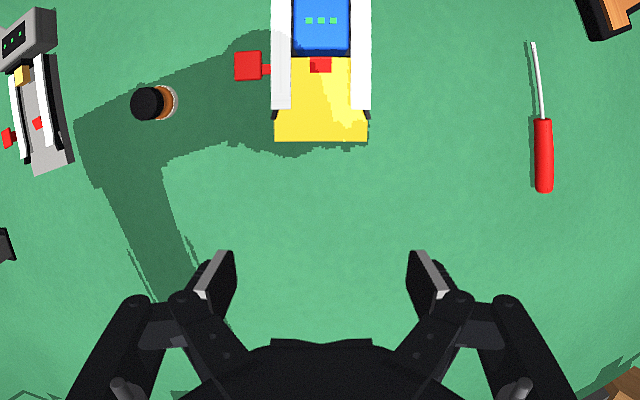

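The picture shows the red tooth up behind the blue pack at (320,64), and the pack is still in place after release. The fingers are clear.

```bash
python3 -c "
from station import workorder
print(workorder.hand_in())"
```

```text
the job is handed in; nothing more can be done
None
```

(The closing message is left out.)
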